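Hang the slab gauge on the trim saw's magnet hook, graduations outward

TASK

Take the metal slab gauge out of the slotted slab rack and hang it by its slot on the magnetic hook on the wall of the trim saw, with the graduated face outward (away from the saw) so it can be read, slid all the way back against the magnet, hanging straight and let go. The plate hides the hook while you work, so find the hook by light touch: never lean on the hook or the saw with more than about 25 N, and leave the stone slabs, the jar and the wrench as they are.

Things in the scene. Friction and masses are not known exactly. Their poses are not given: they have to be found in the camera images.
- gauge: Slab gauge: loose aluminium plate 146 mm long (z), 60 wide (y), 8 thick (x), 110 to 180 g, standing upright in a rack kerf. Origin: centre of its lower end, z up to the handle. The face to its own -x carries the graduations (black lines), the other is plain. Body straight-sided to 94 mm (low end solid 10 mm each side of centre, then notched), then a handle 36 wide: pinch its 8 mm from above.
- gauge_eye (a point): Middle of the upper edge of the gauge's hanging slot, mid-thickness, 88 mm above the gauge's origin and 58 mm below its top; same axes as the gauge. The slot goes right through along x, is 8 mm wide (y, centred) and 18 mm high, from this edge down.
- gauge_front (a point): Imaginary point straight out in front of the graduated face: 60 mm along the gauge's -x from gauge_eye.
- rack: Fixed hardwood slab rack, 150 x 100 x 43 mm (x, y, z), origin centre of its underside. Three kerfs run through along its y at x = -45, 0 and 45 mm, each 10 mm wide, 30 mm deep (floor 13 mm above the bench). The gauge stands in any one of them, its faces across the kerf, stone slabs in the other two.
- saw: Fixed trim saw: green tank 230 x 300 mm, rim 169 mm above the bench; on top a blade under a clear guard (up to 245 mm) and a fence, all 75 mm or more behind the hook wall. Origin: bench level at the foot of that flat upright wall, below hook_place. Its -x points straight out of the wall (outward), y runs level along it (wall from y = -200 to 100 mm), z up.
- hook_place (a point): Point on the wall's face 150 mm above the bench; axes as the saw's. The magnetic hook was stuck here by hand and is not measured: the axis of its level rod lies up to 20 mm to either side (y) and 5 mm up or down. A pot magnet 26 mm across stands 8 mm out of the wall; the 5 mm rod runs from its centre straight out (-x) and turns up at the end. A push over 25 N along the wall drags it.
- hook_end (a point): Middle of the hook's upturned end if the hook were right at hook_place: 34 mm out from the wall, 4 mm above the rod's axis; axes as the saw's; off by the same y and z as the hook. The end is 5 mm thick (outermost surface 36.5 mm from the wall), from 2.5 mm below to 10.5 mm above the rod's axis. Hung home, gauge_eye is 2.5 mm above the rod's axis, 12 mm from the wall.
- slab_a: Loose grey round stone slab, 8 mm thick, 72 mm across, 90 g, standing in a kerf; origin centre of its lower edge. To be left alone.
- slab_b: Loose reddish round stone slab, 8 mm thick, 62 mm across, 90 g, standing in a kerf; origin centre of its lower edge. To be left alone.
- jar: Closed amber glass jar, 60 mm across, 85 mm high, loose; origin centre of its underside. To be left alone.
- wrench: Steel wrench 150 mm long lying on the bench, loose. To be left alone.
There are look-alikes about, which are no part of the job. What is shaped like the gauge but red is not meant.

How it is judged:
On the way:
1. the gauge is lifted clear of the rack (height (world z) of gauge above 0.046 m), for 0.1 s.
At the end, for the whole second after the job is handed in: The gauge hangs at rest on the hook by its slot: gauge_eye 145 to 160 mm above the bench and within 24 mm of hook_place along the wall, plate back within 4 mm of the magnet, plate within 0.12 rad of upright, graduated face outward, its weight on the hook and nothing held by the robot (x of gauge_eye in the frame of saw between -0.016 and -0.008 m and x of gauge_front in the frame of saw below -0.06 m and y of gauge_eye in the frame of saw between -0.024 and 0.024 m and height (world z) of gauge_eye between 0.145 and 0.16 m and angle between gauge's own z axis and vertical below 0.12 rad and contact force between gauge and saw above 0.5 N and linear speed of gauge below 0.03 m/s); the robot touches nothing.
It fails at once if the gauge or the robot presses on the saw or its hook with more than 25 N (contact force between anything else and saw above 25 N).
It fails at once if a stone slab is shifted more than 20 mm (distance of any of slab_a, slab_b from where it was at the start of the episode above 0.02 m).
It fails at once if the jar or the wrench is shifted more than 20 mm (distance of any of jar, wrench from where it was at the start of the episode above 0.02 m).
It also fails if it takes over 58 s, if anything falls off the work surface, if the arm or the gripper's body presses on something with over 40 N, if the wrist force passes 120 N, or if a joint passes its speed limit or range.

ROBOT

A 6-joint arm with a two-finger parallel gripper is mounted at the origin on the work surface. World frame = base frame: x ahead of the robot, y to its left, z up, the work surface at z = 0. Lengths are in m, angles in rad, forces in N, time in s.
With the tool pointing down it reaches from about 0.2 to 0.875 m from the base axis. Payload 3.4 kg.
Tool frame: the origin (TCP) lies between the finger pads; the fingertips stand 25 mm ahead of it and the grasp point (between the pads) lies 6 mm ahead of it (r.nose_length is the z of the fingertips in the tool frame, in m); z points along the fingers, x is the direction in which the jaws open and shut, and the axes are right-handed (so a half turn about z gives the same grasp; the last joint's range is limited). The gripper opens to 94 mm and grips with 3 to 60 N. Pads are 16 mm wide; open, the fingers measure 119 mm over their backs; the gripper's body (75 mm by 177 mm) begins 78 mm behind the grasp point.
Start: joints at [-1.446, 0.276, 1.505, -0, 1.361, -0.121], TCP at [0.14, -0.558, 0.23] pointing down, gripper open.
Joint ranges: [-2.89, 2.89], [-0.75, 2.08], [0.22, 2.7], [-1.18, 4.32], [0.11, 2.71], [-2.7, 2.7]. Speed limits (rad/s): [2.57, 2.57, 3.14, 3.14, 3.14, 3.14].

INTERFACE

Orientations are given as a unit quaternion [w, x, y, z].
In Python, from plant import r, gripper_to, inverse_kinematics, vision, models, telemetry gives the robot as it stands. Calls block until the motion is done:
- r.move_to(position, orientation): joint-space move of the TCP to a pose.
- r.move_l(position, rot=None, vel=0.15, guard=None): straight line of the TCP; rot=None keeps the orientation; vel is the mean speed in m/s. With guard (N) it stops when the force on the tool has changed by that much, and returns True; else False.
- r.movej(angles): joint-space move.
- gripper_to(opening, f_grip=None): finger opening in m; f_grip is the grip in N (None keeps the last); returns when the fingers have stopped.
- r.hold(seconds).
- inverse_kinematics(position, orientation): joint angles nearest the present ones, or None.
- vision.snapshot(name): name is "scene" or "top"; returns the picture (384x512x3 uint8, red, green, blue); there is no depth.
- vision.get_calibration(name): a dict with "fx", "fy", "cx", "cy" (pixels), "position" and "orientation" of the camera in the world. Camera axes: x right, y down, z forward; pixel columns grow to the right and rows downward; lengths in m; the calibration is good to about 2 mm. A picture is of the moment at which its call begins. get_calibration takes no time and is no camera call.
A pose or a line that the arm cannot do raises r.PlanningError and nothing moves.
- r.sign_off(): hands the job in, once; it reports no verdict.
Trained networks look in the newest picture that a camera, given by its name, has taken for a name from the list of things; names that differ only in an ending like _2 or _b are one class to them, and where a whole thing is asked for, a point or a joint stands for the part that bears it (a point fixed in the world has none). Each returns a list of dicts, best first, with "score" (0 to 1); they miss things now and then, are a little off and sometimes report something else, mostly with a low value. They report only what shows in the picture. A call takes as long as a camera call. They do not tell look-alikes from the thing itself.
- models.boxes_of(thing, camera): "at" ([x, y, z] in m, in world coordinates, good to about 4 mm: the middle of the surface that is visible of it).
- models.regions_of(thing, camera): "pixels" (384x512 bool, what is visible of it).
- models.mark_of(thing, camera): "at" ([x, y, z] in m, in world coordinates, good to about 4 mm: a listed point, or the origin of a listed thing).
Readings, each from a call of its own:
- telemetry.current_t(): time.
- telemetry.current_joints(): joint angles.
- telemetry.current_dq(): joint speeds.
- telemetry.current_joint_efforts(): joint torques, N m.
- telemetry.current_ee_pos(): TCP position.
- telemetry.current_tool_rot(): TCP orientation.
- telemetry.current_wrist_force(): force on the tool from outside, world axes, zero at the start.
- telemetry.current_torque(): the same for the moment, N m.
- telemetry.current_opening(): finger opening in m.
Only numpy, scipy, OpenCV 4.12 (cv2) and the standard library are available. Lean on these libraries where they do the work, as an engineer would, in place of code of your own. Each camera call takes 0.05 s, during which the arm holds its last target. There are 200 camera calls.

## Working session

There is one attempt and no reset: what is moved stays moved. The work goes in short steps, each a Python script; the robot and the scene stay as the last script left them, time stands still between calls to the robot, and variables do not carry over. Pictures are saved under pics/ and viewed, about 8 in all and at most 12, crops included, and the job is handed in when it is done.

```bash
mkdir -p pics; ls; python3 - <<'E'
from plant import r, gripper_to, inverse_kinematics, vision, models, telemetry
import cv2, numpy as np
for c in ("scene","top"):
    im=vision.snapshot(c); cv2.imwrite(f"pics/{c}0.png",im[...,::-1])
    k=vision.get_calibration(c); print(c,{a:np.round(b,4).tolist() for a,b in k.items()})
    for t in ("gauge","gauge_eye","rack","saw","hook_place","hook_end","slab_a","slab_b","jar","wrench"):
        print(t,[(np.round(d["at"],3).tolist(),round(d["score"],2)) for d in models.mark_of(t,c)][:4])
print(telemetry.current_t())
E
```

```text
pics
scene {'fx': 412.1911, 'fy': 412.1911, 'cx': 255.2662, 'cy': 183.8626, 'position': [0.921, -0.5278, 0.7115], 'orientation': [-0.365, 0.8569, 0.3344, -0.1435]}
gauge [([0.406, -0.218, 0.011], 0.92), ([0.369, -0.103, -0.001], 0.89), ([0.256, -0.261, 0.004], 0.56)]
gauge_eye [([0.368, -0.104, 0.089], 0.91)]
rack [([0.435, -0.256, -0.002], 0.96), ([0.425, -0.26, 0.014], 0.61)]
saw [([0.486, 0.126, -0.002], 0.83)]
hook_place [([0.484, 0.126, 0.148], 0.97)]
hook_end [([0.497, 0.091, 0.153], 0.89)]
slab_a [([0.423, -0.259, 0.014], 0.97), ([0.454, -0.294, 0.015], 0.81), ([0.434, -0.257, 0.0], 0.56)]
slab_b [([0.423, -0.259, 0.014], 0.97), ([0.454, -0.294, 0.015], 0.81), ([0.434, -0.257, 0.0], 0.56)]
jar [([0.685, -0.04, 0.001], 0.92)]
wrench [([0.681, -0.18, 0.001], 0.56), ([0.684, -0.035, 0.001], 0.55)]
top {'fx': 436.0825, 'fy': 436.0825, 'cx': 255.7066, 'cy': 189.0161, 'position': [0.3298, -0.0688, 1.135], 'orientation': [-0.051, 0.7132, -0.6959, 0.0667]}
gauge [([0.26, -0.257, 0.003], 0.74), ([0.413, -0.217, 0.011], 0.71), ([0.367, -0.1, 0.002], 0.43)]
gauge_eye [([0.26, -0.257, 0.086], 0.84), ([0.412, -0.219, 0.101], 0.6), ([0.368, -0.101, 0.086], 0.58)]
rack [([0.434, -0.255, -0.004], 0.77)]
saw [([0.484, 0.126, 0.002], 0.75)]
hook_place [([0.484, 0.126, 0.152], 0.61)]
hook_end [([0.498, 0.094, 0.151], 0.85)]
slab_a [([0.424, -0.256, 0.011], 0.75), ([0.453, -0.293, 0.013], 0.42)]
slab_b [([0.424, -0.256, 0.011], 0.75), ([0.453, -0.293, 0.013], 0.42)]
jar [([0.681, -0.036, 0.005], 0.81), ([0.498, 0.091, 0.151], 0.6)]
wrench [([0.682, -0.181, 0.002], 0.76)]
1.1
```

View pics/scene0.png

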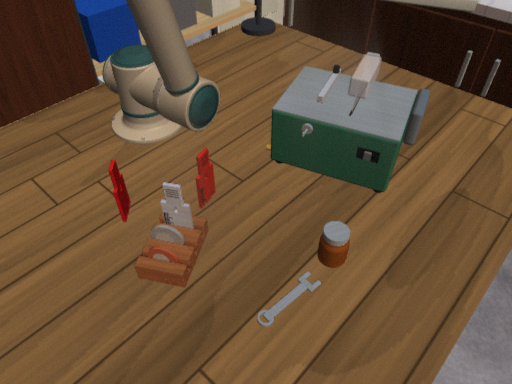

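View pics/top0.png

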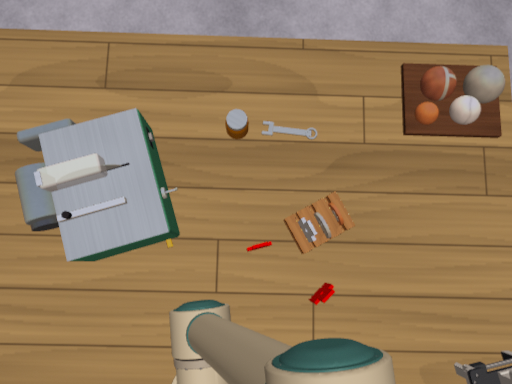

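The silver plate in the rack (scene 177,205) is the candidate. The look-alikes are the red plates at scene (120,190) and (205,180), which are at top (322,293) and (259,246). I'll check it in a close crop.

```bash
python3 - <<'E'
import cv2, numpy as np
s=cv2.imread("pics/scene0.png"); t=cv2.imread("pics/top0.png")
a=cv2.resize(s[170:290,125:225],(400,480),interpolation=cv2.INTER_CUBIC)
b=cv2.resize(t[185:257,280:360],(400,360),interpolation=cv2.INTER_CUBIC)
c=cv2.resize(s[110:150,285:330],(135,120),interpolation=cv2.INTER_CUBIC)
o=np.zeros((480,800,3),np.uint8); o[:,:400]=a; o[:360,400:]=b; o[360:,400:535]=c
c=cv2.resize(t[165:215,140:190],(120,120),interpolation=cv2.INTER_CUBIC); o[360:,540:660]=c
cv2.imwrite("pics/crop1.png",o)
E
```

```text
(no output)
```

View pics/crop1.png

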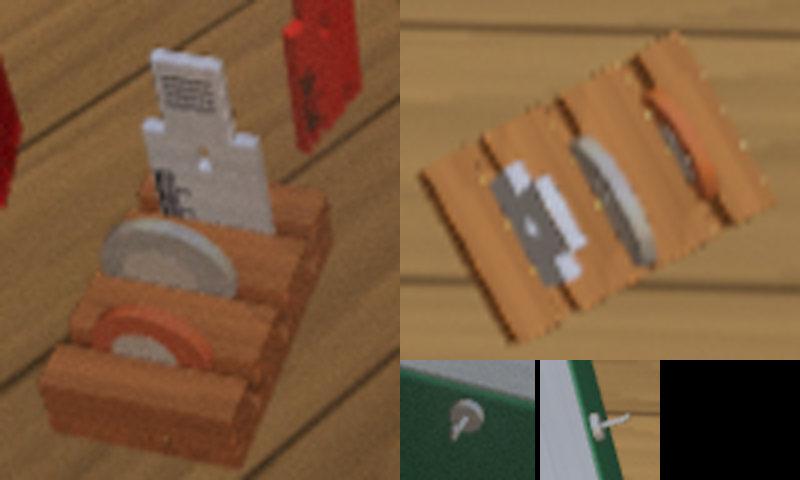

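The crop confirms it: silver plate in the left kerf, black graduations on the face towards the slabs (crop 165,195 and 185,90). The hook is at scene (305,131) and top (172,190). Next I'll measure the rack and wall directions and the hook.

```bash
cat > h.py <<'E'
from plant import r, gripper_to, inverse_kinematics, vision, models, telemetry
import cv2, numpy as np
from scipy.spatial.transform import Rotation as R
def q2R(q): return R.from_quat([q[1],q[2],q[3],q[0]]).as_matrix()
def R2q(M): q=R.from_matrix(M).as_quat(); return [q[3],q[0],q[1],q[2]]
def ray(c,uv):
    k=vision.get_calibration(c); d=np.array([(uv[0]-k["cx"])/k["fx"],(uv[1]-k["cy"])/k["fy"],1.])
    return np.array(k["position"]),q2R(k["orientation"])@d
def onz(c,uv,z): o,d=ray(c,uv); return o+d*(z-o[2])/d[2]
def proj(c,p):
    k=vision.get_calibration(c); v=q2R(k["orientation"]).T@(np.array(p)-k["position"])
    return np.array([k["fx"]*v[0]/v[2]+k["cx"],k["fy"]*v[1]/v[2]+k["cy"]])
def tri(u1,u2):
    o1,d1=ray("scene",u1);o2,d2=ray("top",u2)
    s=np.linalg.lstsq(np.c_[d1,-d2],o2-o1,rcond=None)[0]
    a,b=o1+s[0]*d1,o2+s[1]*d2; return (a+b)/2,np.linalg.norm(a-b)
def tool(jaw):  # tool down, tool x along jaw (horizontal unit vector)
    x=np.array([jaw[0],jaw[1],0])/np.hypot(jaw[0],jaw[1]); z=np.array([0,0,-1.])
    return np.c_[x,np.cross(z,x),z]
E
python3 - <<'E'
from h import *
im=vision.snapshot("top"); s=vision.snapshot("scene")
m=models.regions_of("rack","top")[0]["pixels"].astype(np.uint8)
pts=np.argwhere(m)[:,::-1]
w=np.array([onz("top",p,0.043)[:2] for p in pts],np.float32)
print("rack rect",cv2.minAreaRect(w),len(pts))
# wall-top edge in the top view: last grey->green transition per row
hsv=cv2.cvtColor(im,cv2.COLOR_RGB2HSV); L=[]
for v in range(125,225):
    row=hsv[v]; 
    u=[u for u in range(120,185) if row[u,1]>110 and row[u,2]<140 and 55<row[u,0]<95]
    if u: L.append((v,u[0],u[-1]))
L=np.array(L); print(L[::10].tolist())
W=np.array([onz("top",(u-0.5,v),0.169)[:2] for v,u,_ in L],np.float32)
vx,vy,x0,y0=cv2.fitLine(W,cv2.DIST_HUBER,0,0.001,0.001).ravel(); print("rim line",vx,vy,x0,y0)
for c in("top","scene"):
    print(c,"proj hook_place",proj(c,(.484,.126,.15)),"end",proj(c,(.4975,.0925,.154)))
a=cv2.resize(im[160:220,135:195],(400,400),interpolation=cv2.INTER_CUBIC)
b=cv2.resize(s[105:155,280:330],(400,400),interpolation=cv2.INTER_CUBIC)
cv2.imwrite("pics/hook.png",np.hstack([a,b])[...,::-1])
for t in("saw","hook_place"):
  for c in("top","scene"): print(t,c,[np.round(d["at"],4).tolist() for d in models.mark_of(t,c)][:1])
E
```

```text
rack rect ((0.43226367235183716, -0.25170063972473145), (0.10212196409702301, 0.15564101934432983), 29.47785758972168) 1865
[[125, 142, 147], [135, 145, 146], [145, 147, 155], [155, 150, 157], [165, 152, 160], [175, 155, 163], [185, 158, 165], [195, 160, 168], [205, 163, 171], [215, 166, 173]]
rim line 0.9524384 0.3047311 0.5203176 0.14020558
top proj hook_place [161.27014296 191.65796045] end [176.07071713 185.90444326]
scene proj hook_place [308.6464343 126.1495023] end [304.4979377  133.62391727]
saw top [[0.4841, 0.1237, -0.0011]]
saw scene [[0.4871, 0.1279, -0.0003]]
hook_place top []
hook_place scene [[0.4846, 0.1284, 0.146]]
```

View pics/hook.png

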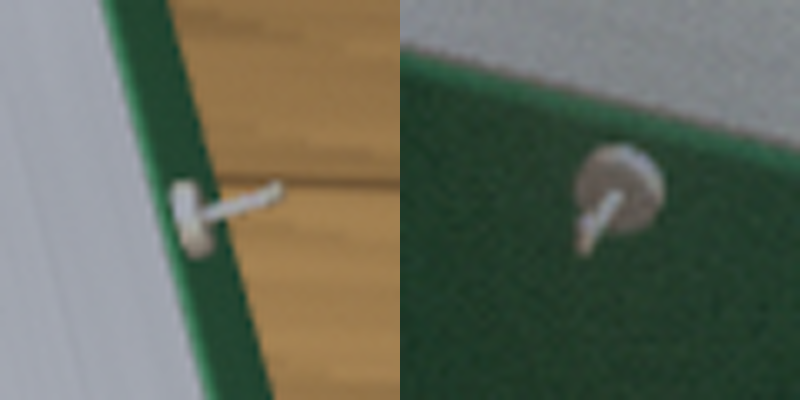

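```bash
cat >> h.py <<'E'
g=np.array([.495,-.869,0]); g/=np.linalg.norm(g)     # gauge -x in rack
n=np.array([.3047,-.9524,0])                          # out of wall (saw -x)
sy=np.cross([0,0,1],-n)                               # saw y
HP=np.array([.485,.1265,.15])
def S(y,out,z): p=HP+sy*y+n*out; return np.array([p[0],p[1],z])
def insaw(p): d=np.array(p)-HP; return np.round([d@-n,d@sy,p[2]],4)
E
python3 - <<'E'
from h import *
for nm,u1,u2 in(("end",(302.9,134.1),(176.2,188.4)),("magnet",(307.2,129.),(165.7,193))):
    p,e=tri(u1,u2); print(nm,p.round(4),round(e,4),"saw frame",insaw(p))
for d in (g,-g):
    M=tool(d); print("rack",inverse_kinematics([.410,-.217,.151],R2q(M)))
for d in (n,-n):
    M=tool(d)
    for o,z in((60,.33),(20,.3),(12,.2)): print("hook",inverse_kinematics(S(0,o/1e3,z),R2q(M)))
print(telemetry.current_tool_rot(), insaw([.5203,.1402,.169]))
for c in("scene","top"):
  for t in("gauge","gauge_eye"): print(c,t,[np.round(d["at"],4).tolist() for d in models.mark_of(t,c)])
E
```

```text
end [0.4927 0.0928 0.15  ] 0.0007 saw frame [-0.0344  0.0029  0.15  ]
magnet [0.4835 0.1183 0.1453] 0.0044 saw frame [-0.0074  0.0039  0.1453]
rack [-6.36957086e-01  1.72348094e-01  1.85778577e+00 -4.44089210e-16
  1.11145879e+00  4.16057382e-01]
rack None
hook [-8.74266616e-05  1.32139645e-01  1.45119604e+00 -4.44089210e-16
  1.55825697e+00  1.26107072e+00]
hook [ 7.69131025e-02  1.32793727e-01  1.52225151e+00 -4.44089210e-16
  1.48654741e+00  1.33807125e+00]
hook [ 9.25864351e-02  1.86416041e-01  1.70558235e+00 -4.44089210e-16
  1.24959426e+00  1.35374459e+00]
hook [-8.74266616e-05  1.32139645e-01  1.45119604e+00 -4.44089210e-16
  1.55825697e+00 -1.88052193e+00]
hook [ 7.69131025e-02  1.32793727e-01  1.52225151e+00 -4.44089210e-16
  1.48654741e+00 -1.80352140e+00]
hook [ 9.25864351e-02  1.86416041e-01  1.70558235e+00 -4.44089210e-16
  1.24959426e+00 -1.78784807e+00]
[ 8.11054430e-06  7.88449647e-01 -6.15099304e-01  2.09322731e-05] [ 0.0023 -0.0378  0.169 ]
scene gauge [[0.2594, -0.2601, 0.0056], [0.3669, -0.105, -0.0018], [0.4055, -0.2191, 0.0154]]
scene gauge_eye [[0.4077, -0.2188, 0.1012], [0.3686, -0.1052, 0.0876], [0.2577, -0.2572, 0.0922]]
top gauge [[0.2588, -0.2556, 0.0021], [0.4095, -0.2198, 0.0124], [0.3685, -0.0969, -0.0006]]
top gauge_eye [[0.2613, -0.26, 0.0861], [0.4083, -0.2191, 0.1009]]
```

```bash
python3 - <<'E'
from h import *
q=R2q(tool(g)); P=np.array([.409,-.2185,.151])
gripper_to(.04); r.move_to(P+[0,0,.1],q); r.move_l(P,vel=.15)
w0=np.array(telemetry.current_wrist_force())
gripper_to(0,f_grip=8); w=np.array(telemetry.current_wrist_force())-w0
print("open",telemetry.current_opening(),"dF",w.round(2), "along jaw",round(float(w@g),2),telemetry.current_t())
s=vision.snapshot("scene"); t=vision.snapshot("top")
a=cv2.resize(s[100:260,70:270],(400,320)); b=cv2.resize(t[160:260,240:365],(400,320))
cv2.imwrite("pics/grasp.png",np.hstack([a,b])[...,::-1])
E
```

```text
open 0.00786065765464975 dF [-1.76  1.18  1.16] along jaw -1.9 5.6083
```

View pics/grasp.png

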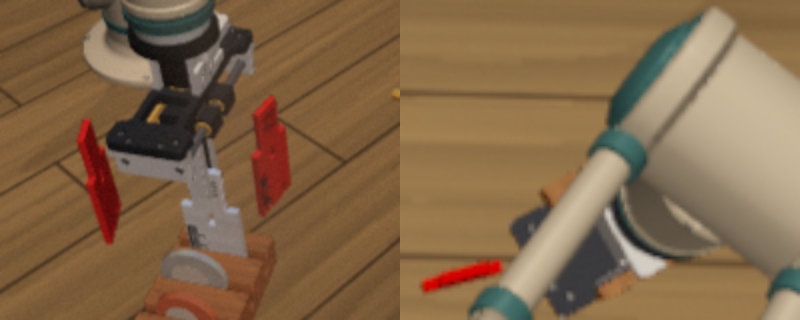

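The picture shows the fingers pinching the handle (crop 205,175) with the plate still in its kerf and the slabs untouched. I'll lift it, carry it to the wall and check its pose in the hand.

```bash
python3 - <<'E'
from h import *
P=np.array([.409,-.2185,.151])
r.move_l(P+[0,0,.03],vel=.1); gripper_to(0,f_grip=50); r.move_l(P+[0,0,.17],vel=.2)
r.move_to(S(.003,.10,.32),R2q(tool(n))); r.hold(.3)
tp=np.array(telemetry.current_ee_pos()); print("tcp saw",insaw(tp),telemetry.current_opening(),telemetry.current_wrist_force(),telemetry.current_t())
for c in("scene","top"):
  im=vision.snapshot(c); cv2.imwrite(f"pics/carry_{c}.png",im[...,::-1])
  for t in("gauge","gauge_eye"): print(c,t,[(insaw(d["at"]).tolist(),round(d["score"],2)) for d in models.mark_of(t,c)])
E
python3 -c "
import cv2;s=cv2.imread('pics/carry_scene.png');cv2.imwrite('pics/carry_c.png',cv2.resize(s[20:170,220:420],(800,600)))"
```

```text
tcp saw [-0.1009  0.0034  0.3201] 0.007319258469110976 [-0.19201798  0.03605208 -1.40179638] 8.575
scene gauge [([-0.2984, 0.3347, 0.0018], 0.74), ([-0.1852, 0.1791, 0.0005], 0.71), ([-0.1019, 0.0038, 0.1837], 0.69)]
scene gauge_eye [([-0.1008, 0.0054, 0.2679], 0.92), ([-0.2981, 0.3303, 0.09], 0.85), ([-0.1832, 0.1814, 0.0867], 0.56)]
top gauge [([-0.2939, 0.3312, -0.0002], 0.78), ([-0.182, 0.1821, 0.0], 0.67), ([-0.1003, 0.0015, 0.1809], 0.4)]
top gauge_eye [([-0.298, 0.333, 0.0858], 0.84), ([-0.1782, 0.1811, 0.0813], 0.61), ([-0.1016, 0.0009, 0.2695], 0.56)]
```

View pics/carry_c.png

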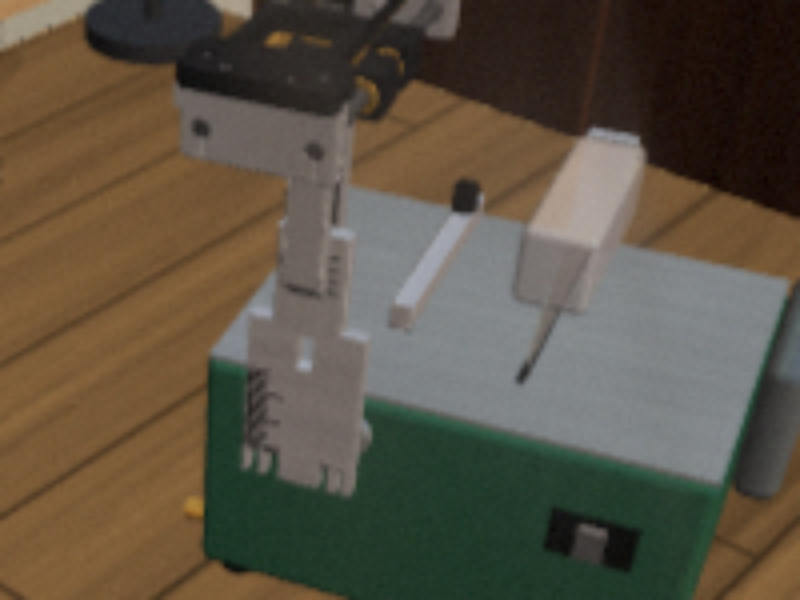

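Graduated face is outward, the plate is straight, and its slot at crop (303,352) is centred under the tool. Now the touch probe: down onto the rod for height, then sideways against it for y.

```bash
python3 - <<'E'
from h import *
F=lambda:np.round(telemetry.current_wrist_force(),2)
T=lambda:insaw(telemetry.current_ee_pos())
r.move_l(S(.003,.045,.316),vel=.12)
print("in",r.move_l(S(.003,.020,.316),vel=.06,guard=5),T(),F())
r.move_l(S(.003,.020,.302),vel=.06,guard=5)
hit=r.move_l(S(.003,.020,.270),vel=.02,guard=2.5); zt=telemetry.current_ee_pos()[2]
print("down",hit,T(),F(),telemetry.current_t(),"rod z est",zt-.138-.0025)
r.move_l(S(.003,.020,zt+.02),vel=.1)
r.hold(.1); print(T(),F())
E
```

```text
in False [-0.0198  0.003   0.3161] [-0.23  0.21 -2.48]
down True [-0.02    0.003   0.2858] [-0.08 -0.07  3.45] 11.3333 rod z est 0.1453488176327204
[-0.0199  0.0035  0.305 ] [-0.04 -1.42 -1.16]
```

```bash
python3 - <<'E'
from h import *
F=lambda:np.round(telemetry.current_wrist_force(),2)
T=lambda:insaw(telemetry.current_ee_pos())
r.move_l(S(.055,.020,.305),vel=.12); print(r.move_l(S(.055,.020,.2013),vel=.12,guard=6))
r.hold(.1)
hit=r.move_l(S(.020,.020,.2013),vel=.02,guard=2); y1=T()[1]
print("side+",hit,T(),F(),telemetry.current_t(),"hook y",y1-.0325)
r.move_l(S(y1+.02,.020,.2013),vel=.1)
r.move_l(S(y1+.02,.060,.2013),vel=.12)
r.move_l(S(y1-.0325,.060,.2083),vel=.12); r.hold(.1); print(T(),F())
s=vision.snapshot("scene"); cv2.imwrite("pics/pre.png",cv2.resize(s[60:180,240:400],(800,600),interpolation=cv2.INTER_CUBIC)[...,::-1])
for c in("scene","top"):
  if c=="top": vision.snapshot(c)
  print(c,[(insaw(d["at"]).tolist(),round(d["score"],2)) for d in models.mark_of("gauge_eye",c) if d["at"][1]>0])
E
```

```text
False
side+ True [-0.0199  0.0386  0.2005] [ 0.43 -0.74 -1.81] 14.4583 hook y 0.006100000000000001
[-0.0596  0.0072  0.208 ] [-0.28 -1.39 -2.06]
scene [([-0.0597, 0.0077, 0.1573], 0.72)]
top [([-0.0606, 0.0039, 0.156], 0.61)]
```

View pics/pre.png

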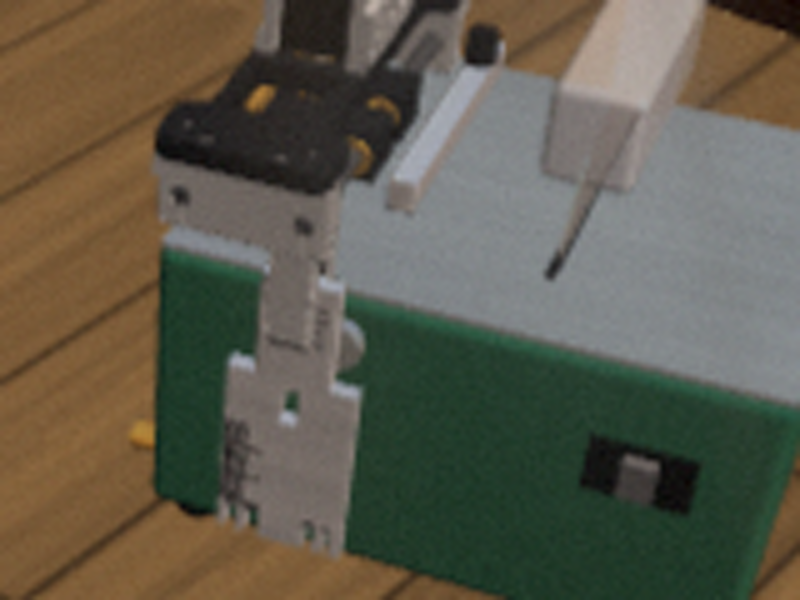

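The plate stands in front of the hook, with the magnet rim showing at crop (352,345). The side touch was close to the force noise, so I'll confirm it from the other side with a firmer guard.

```bash
python3 - <<'E'
from h import *
F=lambda:np.round(np.array(telemetry.current_wrist_force())@np.c_[-n,sy,[0,0,1]],2)
T=lambda:insaw(telemetry.current_ee_pos())
r.move_l(S(-.045,.060,.2013),vel=.15); r.move_l(S(-.045,.020,.2013),vel=.12,guard=6); r.hold(.2); print(F())
hit=r.move_l(S(-.012,.020,.2013),vel=.02,guard=3); print("side-",hit,T(),F()); r.hold(.1); print(T(),F()); y2=T()[1]
print("hook y",y2+.0325,"mid",(y2+.0386)/2)
r.move_l(S(y2-.015,.020,.2013),vel=.1);r.move_l(S(y2-.015,.060,.2013),vel=.12); print(telemetry.current_t())
E
```

```text
[ 0.58 -0.34 -1.12]
side- True [-0.02   -0.0263  0.2013] [ 0.09 -1.35 -0.39]
[-0.02   -0.0264  0.2009] [-0.12 -2.88 -0.36]
hook y 0.006100000000000001 mid 0.006100000000000001
19.25
```

Both sides agree exactly: y = 6.1 mm. Now insert.

```bash
python3 - <<'E'
from h import *
F=lambda:np.round(np.array(telemetry.current_wrist_force())@np.c_[-n,sy,[0,0,1]],2)
T=lambda:insaw(telemetry.current_ee_pos())
y=.0061
r.move_l(S(y,.060,.2083),vel=.1); r.hold(.2); print(T(),F())
hit=r.move_l(S(y,.026,.2083),vel=.03,guard=3); print("ins1",hit,T(),F())
if not hit:
    hit=r.move_l(S(y,.005,.2083),vel=.02,guard=3); r.hold(.1); print("ins2",hit,T(),F(),telemetry.current_t())
E
```

```text
[-0.06    0.0056  0.2082] [ 0.12  0.68 -0.99]
ins1 False [-0.0262  0.0061  0.2083] [ 0.52 -0.5  -1.74]
ins2 True [-0.013   0.0068  0.2074] [-1.23 -0.2  -0.64] 22.175
```

```bash
python3 - <<'E'
from h import *
F=lambda:np.round(np.array(telemetry.current_wrist_force())@np.c_[-n,sy,[0,0,1]],2)
T=lambda:insaw(telemetry.current_ee_pos())
o=-T()[0]
hit=r.move_l(S(.0061,o+.0007,.1945),vel=.015,guard=2.5); r.hold(.1); print("down",hit,T(),F())
z=T()[2]
hit=r.move_l(S(.0061,o-.004,z),vel=.01,guard=2.5); r.hold(.1); print("back",hit,T(),F(),telemetry.current_t())
s=vision.snapshot("scene"); t=vision.snapshot("top")
a=cv2.resize(s[80:180,260:360],(400,400),interpolation=cv2.INTER_CUBIC); b=cv2.resize(t[150:230,120:200],(400,400),interpolation=cv2.INTER_CUBIC)
cv2.imwrite("pics/hung.png",np.hstack([a,b])[...,::-1])
E
```

```text
down True [-0.0132  0.0066  0.1979] [ 0.92 -0.48  5.13]
back True [-0.0131  0.0066  0.198 ] [-0.05 -0.25  2.11] 23.2667
```

View pics/hung.png

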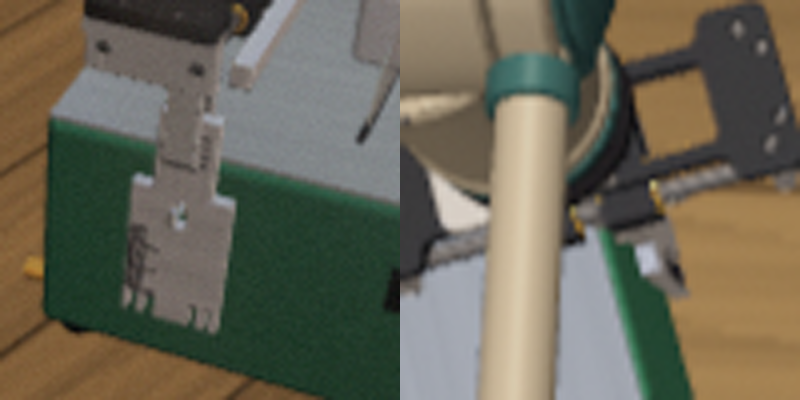

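The rod end shows in the slot (crop 180,215), and the height matches the expected seating of 0.198. I'll release and retract straight up.

```bash
python3 - <<'E'
from h import *
T=lambda:insaw(telemetry.current_ee_pos())
gripper_to(.022); r.hold(.3); p=np.array(telemetry.current_ee_pos())
print(telemetry.current_opening(),T(),np.round(telemetry.current_wrist_force(),2))
r.move_l(p+[0,0,.1],vel=.1,guard=6); r.move_l(p+[0,0,.14]+n*.0,vel=.2); r.move_to([.3,-.3,.35],R2q(tool(n))); r.hold(.5)
for c in("scene","top"):
  im=vision.snapshot(c); cv2.imwrite(f"pics/end_{c}.png",im[...,::-1])
  for t in("gauge","gauge_eye","gauge_front"): print(c,t,[(insaw(d["at"]).tolist(),round(d["score"],2)) for d in models.mark_of(t,c) if np.linalg.norm(np.array(d["at"])[:2]-HP[:2])<.12])
  for t in("slab_a","jar","wrench"): print(t,[np.round(d["at"],3).tolist() for d in models.mark_of(t,c)][:2])
s=cv2.imread("pics/end_scene.png");t=cv2.imread("pics/end_top.png")
cv2.imwrite("pics/end.png",np.hstack([cv2.resize(s[80:180,260:360],(400,400),interpolation=cv2.INTER_CUBIC),cv2.resize(t[150:230,120:200],(400,400),interpolation=cv2.INTER_CUBIC)]))
print(telemetry.current_t())
E
```

```text
0.02223017513668051 [-0.0131  0.0065  0.198 ] [-0.14 -0.24 -0.2 ]
scene gauge [([-0.0154, 0.0029, 0.06], 0.98)]
scene gauge_eye [([-0.0138, 0.0077, 0.1468], 0.95)]
scene gauge_front [([-0.0747, 0.0047, 0.1517], 0.89)]
slab_a [[0.423, -0.262, 0.017], [0.454, -0.294, 0.015]]
jar [[0.682, -0.037, -0.001]]
wrench [[0.68, -0.18, 0.001]]
top gauge [([-0.0138, 0.0025, 0.06], 0.58), ([-0.0137, 0.0062, 0.1476], 0.57)]
top gauge_eye [([-0.0139, 0.0055, 0.1468], 0.75)]
top gauge_front []
slab_a [[0.454, -0.295, 0.012], [0.422, -0.258, 0.014]]
jar [[0.684, -0.036, 0.003]]
wrench [[0.681, -0.182, 0.003]]
28.475
```

View pics/end.png

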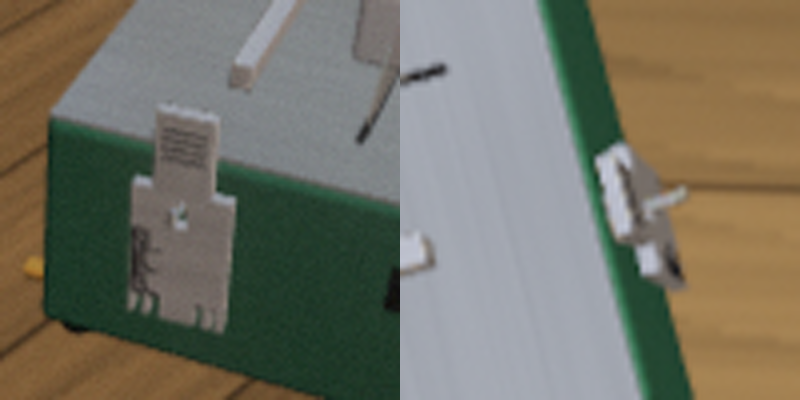

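```bash
python3 -c "
from h import *
print(np.round(telemetry.current_wrist_force(),2)); r.sign_off()"
```

```text
[-0.71  0.12  0.21]
the job is handed in; nothing more can be done
```

The gauge is hanging on the magnetic hook by its slot, graduated face outward and let go. I handed the job in at about 28.5 s; the system reports no verdict.

**How it was done:** I pinched the silver gauge by its handle and lifted it clear of the rack. I found the rod by touch: down onto it for height (145 mm), then from both sides for its place along the wall, y = +6.1 mm both times. Then I slid the slot over the rod until it met the magnet, lowered it until the rod took the weight, opened the gripper and moved away.

**Last checks:**
- **Gauge position:** both cameras put gauge_eye about 14 mm out from the wall, 5–8 mm along it and 147 mm high.
- **Facing and angle:** gauge_front reads 75 mm out, so the graduated face is outward. The plate looks upright, within about 0.06 rad.
- **Other items:** the slabs, jar and wrench read where they were at the start, within the networks' error.
- **Force:** the largest wrist reading I printed was about 5 N, on lowering onto the rod.

**Disagreements:**
- **First side touch:** it was close to the force noise, so I repeated it from the other side.
- **Camera vs touch:** the cameras first put the hook at y = 3–4 mm, about 2–3 mm from the touch result. I used the touch result.
- **Final push back:** this stopped almost at once, so contact with the magnet rests on the earlier insertion stop at 13 mm. The expected depth is 12 mm, and the limit is 16 mm.

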